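# Push the setting rings through the gate into their lane, by size

### The job

Push the three setting rings along the worktop, one at a time, through the open gate into the railed lane, so that they lie in single file by size: first the largest, right up to the end stop, then the middle one up against it, then the smallest up against that, fully inside the gate. Push only: do not lift or tip any ring, and leave the thumb knob, the feeler gauge and the bottle where they are.

Things in the scene. Friction and masses are not known exactly. Their poses are not given: they have to be found in the camera images.
- ring_lane: Fixed lane on the worktop: two aluminium rails and an end stop, 8 mm high, 9 mm thick, so fingers at ring height clear them; no floor. Inside 66 mm wide, 185 mm from gate (near, open end) to stop. Two wings flare 37 degrees outwards, to 14 mm before the gate, tips 92 mm apart. Origin: middle of the gate at worktop level; x along the midline to the stop (ahead, some 13 degrees to the right), z up
- ring_large: Largest of three plain pale metal setting rings, lying flat: 60 mm outside diameter, 20 mm high, 0.1 to 0.25 kg, bore to be treated as closed. Origin at the centre of its underside, z up. Starts on the robot's side of the gate; the three lie in a loose row, left to right, in any order, rims about 8 mm or more apart
- ring_medium: Middle of three plain pale metal setting rings, lying flat: 52 mm outside diameter, 18 mm high, 0.1 to 0.25 kg, bore to be treated as closed. Origin at the centre of its underside, z up. Starts on the robot's side of the gate; the three lie in a loose row, left to right, in any order, rims about 8 mm or more apart
- ring_small: Smallest of three plain pale metal setting rings, lying flat: 42 mm outside diameter, 16 mm high, 0.1 to 0.25 kg, bore to be treated as closed. Origin at the centre of its underside, z up. Starts on the robot's side of the gate; the three lie in a loose row, left to right, in any order, rims about 8 mm or more apart
- thumb_knob: Loose thumb knob, pale, cup-shaped on a small foot, 48 mm diameter, 39 mm high, left of the rings. Origin at the centre of its underside. Not to be moved.
- feeler_gauge: Loose folded feeler gauge, 104 x 23 x 15 mm, lying flat left of the rings. Origin at the centre of its underside. Not to be moved.
- fluid_bottle: Small white and blue bottle, 35 mm diameter, 94 mm high, standing left of the lane, between the two front gauge stations. Origin at the centre of its underside. Not to be moved.
- station_l2: Fixed gauge station, light block with a long beige arm, left of the lane; not used, keep the gripper's body clear of it. Its block spans x -141 to -28 mm, y -54 to +54 mm from the origin, up to 170 mm high; axes as the world's
There are look-alikes about, which are no part of the job. Leave any green look-alike of the ring_large alone.

How it is judged:
By the outcome, as a careful person would: the job done as asked, in the order asked, and still so for the second after the job is handed in, with the robot touching nothing.
It also fails if it takes over 72 s, if anything falls off the work surface, if the arm or the gripper's body presses on something with over 40 N, if the wrist force passes 120 N, or if a joint passes its speed limit or range.

### The arm

A 6-joint arm with a two-finger parallel gripper is mounted at the origin on a cart in front of the work surface, level with it; the furniture and walls round the work are solid. World frame = base frame: x ahead of the robot, y to its left, z up, the work surface at z = 0. Lengths are in m, angles in rad, forces in N, time in s.
With the tool pointing down it reaches from about 0.3 to 0.75 m from the base axis. Payload 8.5 kg.
Tool frame: the origin (TCP) lies at the very end of the fingers, on their centre line; the grasp point (between the pads) lies 19 mm behind it; z points along the fingers, y is the line along which they close (so a half turn about z gives the same grasp; the last joint's range is limited). The gripper opens to 88 mm and grips with 3 to 60 N. Pads are 18 mm wide; open, the fingers measure 123 mm over their backs; the gripper's body (75 mm by 187 mm) begins 45 mm behind the grasp point.
Start: joints at [-1.388, 0.381, 1.297, -0, 1.464, -0.215], TCP at [0.213, -0.507, 0.239] pointing down, gripper open.
Joint ranges: [-3.11, 3.11], [-0.89, 2.33], [0.22, 2.48], [-1.42, 4.56], [0.17, 2.85], [-2.88, 2.88]. Speed limits (rad/s): [2.39, 2.39, 3.14, 3.14, 3.14, 3.14].

### API

Orientations are given as a unit quaternion [w, x, y, z].
In Python, from station import manip, eyes, workorder gives the robot as it stands.
- The arm moves only by the tool step_arm, never from a script. Its argument "commands" is a list of rows, each an object with "translation": the shift along the tool's x, y, z in mm, a list of three; "delta_rot": the turn, a rotation vector about the tool's x, y, z in rad, a list of three. A call has 1 to 20 rows; each row shifts and turns the commanded pose from where the row before left it, along the tool's axes as they then stand; what a row does not reach is not made up. A row lasts 1/10 s, in which the tool goes at most 50 mm and 8.59 degrees, less where a joint would pass 70% of its speed; a pose out of reach is approached as far as the arm can. A call is refused whole if a number of a shift passes 50 or a number of a turn 0.15, either way. A call with a gripper value outside its range is refused whole. "grip" is the gripper's target within -1 to 1 (shut at 1, half-way at 0, fully open at -1), set as the call begins (left out, the last holds). The fingers move at their own pace and stop on an object; the grip force is fixed at half the most. Time passes only in rows, so rows that do not move let the fingers close. It gives the time, the measured TCP pose, the force, the opening and the grip force at its end, in the units of the state.
- manip.sense(): the state, without advancing time (a new reading comes with each control period).
- eyes.get_image(name): name is "side" or "top" or "wrist"; returns a dict with "img" (480x640x3 uint8, red, green, blue), "depth" (480x640 float32, m along the optical axis (not along the pixel's ray), 0 where there is no reading), "fx", "fy", "cx", "cy" (pixels), "k1" (the pictures are not rectified: a ray, as slopes to the right and down, at radius r is drawn at 1 + k1 r^2 times it, then the intrinsics apply), "R" (3x3) and "t" (3): a world point X has camera coordinates R X + t; the wrist camera has in their place "mount" (4x4, takes a point from camera to tool coordinates, whose origin is the TCP and whose axes are the flange's). Camera axes: x right, y down, z forward; pixel columns grow to the right and rows downward; lengths in m; the calibration is good to about 2 mm. A picture is of the moment at which its call begins: read the wrist's pose just before it.
- workorder.sign_off(): hands the job in; it is judged then, once.
The state is a dict: "clock": time; "q": joint angles; "qvel": joint speeds; "effort": joint torques, N m; "eef_pos": TCP position; "eef_rot": TCP orientation; "force": force on the tool from outside, world axes, zero at the start; "ft_torque": the same for the moment, N m; "gripper_width": finger opening in m; "finger_force": force on a finger pad.
Only numpy, scipy, OpenCV 4.12 (cv2) and the standard library are available. Lean on these libraries where they do the work, as an engineer would, in place of code of your own. Each camera call takes 0.05 s, during which the arm holds its last target. There are 200 camera calls.

## Working session

There is one attempt and no reset: what is moved stays moved. The work goes in short steps, Python scripts to look and compute and a tool call to move; the robot and the scene stay as the last step left them, time stands still between calls to the robot, and variables do not carry over. Pictures are saved under pics/ and viewed, at most 10 in all, crops included, and the job is handed in when it is done.

Besides the shell and the picture viewer there is one more tool, called after "Request:" by a JSON object that holds its "name" and its "arguments". step_arm: Moves the arm, as the interface text tells. Its arguments: {"type":"object","properties":{"commands":{"type":"array","items":{"type":"object","properties":{"translation":{"type":"array","items":{"type":"number"}},"delta_rot":{"type":"array","items":{"type":"number"}}}}},"grip":{"type":"number"}},"required":["commands"]}

```bash
mkdir -p pics; ls
cat > h.py <<'E'
import numpy as np, cv2
from station import manip, eyes
def cam(name):
    s=manip.sense(); d=eyes.get_image(name); d['s']=s
    if name=='wrist':
        w,x,y,z=s['eef_rot']
        from scipy.spatial.transform import Rotation as Ro
        T=np.eye(4);T[:3,:3]=Ro.from_quat([x,y,z,w]).as_matrix();T[:3,3]=s['eef_pos']
        M=T@np.array(d['mount']); d['C']=M[:3,3]; d['Rw']=M[:3,:3]
    else:
        R=np.array(d['R']);t=np.array(d['t']); d['C']=-R.T@t; d['Rw']=R.T
    return d
def rays(d,uv):
    uv=np.asarray(uv,float).reshape(-1,2)
    p=np.c_[(uv[:,0]-d['cx'])/d['fx'],(uv[:,1]-d['cy'])/d['fy']]
    q=p.copy()
    for _ in range(20): q=p/(1+d['k1']*(q**2).sum(1,keepdims=True))
    return np.c_[q,np.ones(len(q))]@d['Rw'].T
def onz(d,uv,z):
    r=rays(d,uv); k=(z-d['C'][2])/r[:,2]
    return d['C']+r*k[:,None]
def proj(d,X):
    c=(np.atleast_2d(X)-d['C'])@d['Rw']; q=c[:,:2]/c[:,2:]
    q=q*(1+d['k1']*(q**2).sum(1,keepdims=True))
    return q*[d['fx'],d['fy']]+[d['cx'],d['cy']]
def save(d,f): cv2.imwrite('pics/'+f,d['img'][:,:,::-1])
E
python3 - <<'E'
from h import *
for n in('top','side'):
    d=cam(n); save(d,n+'0.png'); print(n,d['C'],d['Rw'][:,2],d['fx'])
E
```

```text
pics
top [ 0.39767251 -0.06707787  0.94977122] [ 0.12917691  0.0348016  -0.99101068] 487.9895160931636
side [ 0.95590764 -0.1608503   0.72995046] [-0.54723354  0.11472005 -0.82908068] 472.67020763558025
```

View pics/top0.png

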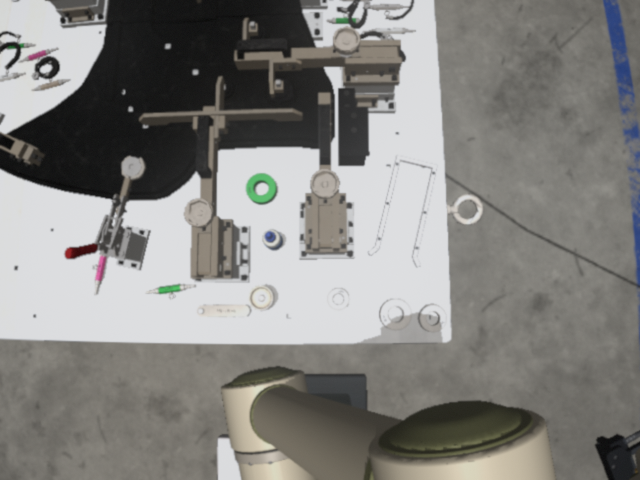

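View pics/side0.png

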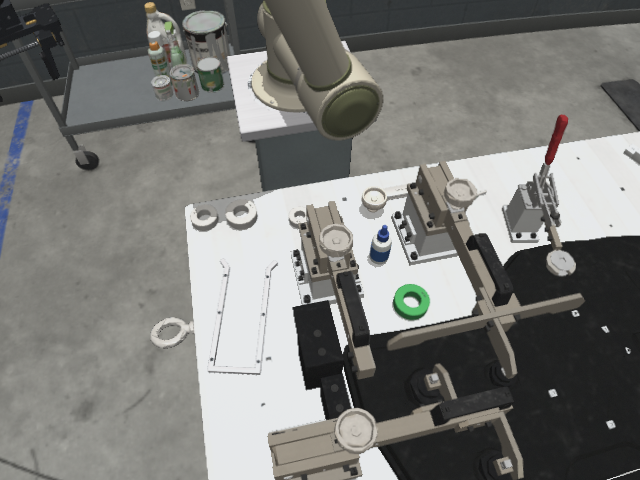

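Top view: rings at about (338,298), (395,314) and (432,317), thumb knob (262,297), gauge (224,311), bottle (272,239), lane from gate (370,250)-(418,264) to stop (397,158)-(437,165). The green ring (262,188) and the ring with a lug off the edge (467,209) are look-alikes. Next I take an enlarged crop to measure from.

Run:
```python
from h import *
d=cam('top'); e=cam('side')
a=cv2.resize(d['img'][145:345,310:460],None,fx=3,fy=3,interpolation=cv2.INTER_CUBIC)
b=cv2.resize(e['img'][190:390,180:325],None,fx=3,fy=3,interpolation=cv2.INTER_CUBIC)
o=np.zeros((600,800,3),np.uint8);o[:,:400]=a[:,:400];o[:,400:]=b[:,:400]
o[:,:400]=a[:,50:450] if False else a[:,25:425]
cl=cv2.createCLAHE(4,(6,6)); o=cl.apply(cv2.cvtColor(o,cv2.COLOR_RGB2GRAY))
cv2.imwrite('pics/crop.png',o)
# depth heights map
for nm,c,bx in(('top',d,(310,145,470,345)),('side',e,(180,190,330,390))):
    x0,y0,x1,y1=bx
    vv,uu=np.mgrid[y0:y1,x0:x1]; uv=np.c_[uu.ravel(),vv.ravel()]
    r=rays(c,uv); dz=c['depth'][y0:y1,x0:x1].ravel()
    X=c['C']+r*dz[:,None]
    m=(X[:,2]>.010)&(X[:,2]<.028)&(dz>0)
    M=m.reshape(y1-y0,x1-x0).astype(np.uint8)
    n,l,st,ce=cv2.connectedComponentsWithStats(M)
    for i in range(1,n):
        if st[i,4]>60:
            P=X[(l==i).ravel()]; (cx,cy),rr=cv2.minEnclosingCircle(P[:,:2].astype(np.float32))
            print(nm,st[i],ce[i]+[x0,y0],'z',np.percentile(P[:,2],[10,50,90]).round(4),'c',round(cx,4),round(cy,4),'r',round(rr,4))
```

```text
top [28  6 27 14 96] [349.6875     161.29166667] z [0.0122 0.0181 0.0255] c 0.6927 -0.1052 r 0.028
top [  0  57  45  57 512] [342.26757812 239.13476562] z [0.014  0.017  0.0245] c 0.5475 -0.0651 r 0.0688
top [ 17 143  22  22 289] [337.62629758 298.65051903] z [0.0132 0.0154 0.0173] c 0.4145 -0.0754 r 0.0211
top [ 70 154  32  31 616] [395.54058442 313.98538961] z [0.0171 0.0195 0.0215] c 0.3848 -0.1846 r 0.0304
top [108 159  29  28 483] [432.3436853  317.80538302] z [0.0149 0.0172 0.0195] c 0.3767 -0.2551 r 0.0272
side [ 45   9  32  28 592] [240.45608108 212.57601351] z [0.0136 0.0193 0.021 ] c 0.3865 -0.1845 r 0.0311
side [ 10  14  28  24 443] [203.70654628 215.55756208] z [0.0136 0.0174 0.019 ] c 0.3778 -0.253 r 0.0275
side [109  17  18  19 201] [296.85572139 215.05970149] z [0.0124 0.0155 0.0172] c 0.4161 -0.0757 r 0.0213
side [110  59  40  56 572] [305.13811189 283.90559441] z [0.0149 0.018  0.0253] c 0.5492 -0.0846 r 0.0606
```

View pics/crop.png

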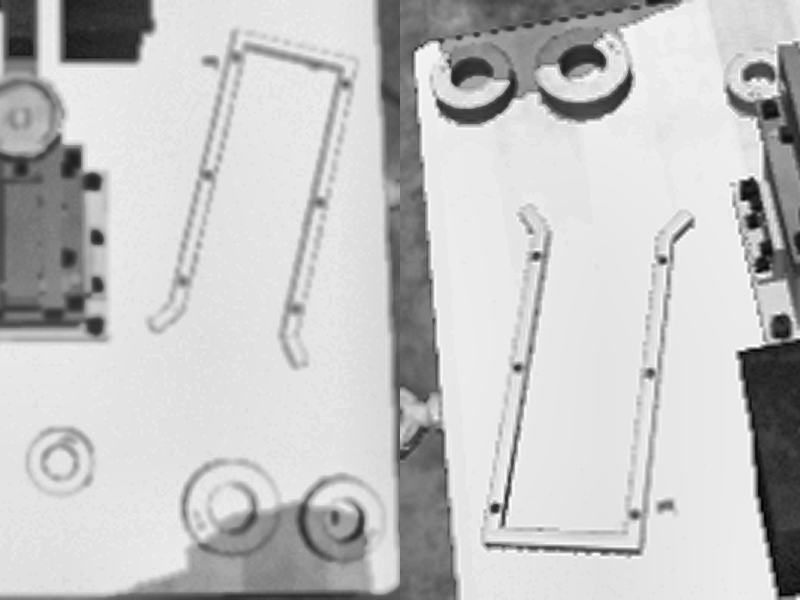

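Run:
```python
from h import *
d=cam('top'); e=cam('side')
tp=np.array([(182,283),(208,175),(237,57),(297,310),(320,203),(346,83)])
sp=np.array([(662,260),(650,373),(634,514),(536,256),(517,367),(495,508)])
T=onz(d,np.c_[310+(tp[:,0]+25)/3,145+tp[:,1]/3],.008)
S=onz(e,np.c_[180+(sp[:,0]-400)/3,190+sp[:,1]/3],.008)
print(T.round(4),'\n',S.round(4))
for P in(T,S):
    m=(P[:3]+P[3:])/2; v=m[2]-m[0]; print(np.degrees(np.arctan2(v[1],v[0])), np.linalg.norm(P[:3]-P[3:],axis=1), m[:,:2])
    for a in(P[:3],P[3:]): w=a[2]-a[0]; print('rail ang',np.degrees(np.arctan2(w[1],w[0])))
c=onz(d,[[310+(237+25)/3,145+30/3],[310+(357+25)/3,145+58/3],[310+(187+25)/3,145+288/3],[310+(282+25)/3,145+335/3],[310+(150+25)/3,145+322/3],[310+(303+25)/3,145+366/3]],.008);print(c[:,:2].round(4))
c=onz(e,[[180+(641-400)/3,190+548/3],[180+(485-400)/3,190+543/3]],.008);print(c[:,:2].round(4))
s=manip.sense();print(s['eef_pos'],s['eef_rot'],s['clock'],s['gripper_width'],s['force'])
from scipy.spatial.transform import Rotation as Ro
w,x,y,z=s['eef_rot'];print(Ro.from_quat([x,y,z,w]).as_matrix().round(3))
```

```text
[[ 0.529  -0.1571  0.008 ]
 [ 0.6003 -0.1759  0.008 ]
 [ 0.6801 -0.1975  0.008 ]
 [ 0.5106 -0.2313  0.008 ]
 [ 0.5809 -0.2488  0.008 ]
 [ 0.6617 -0.2694  0.008 ]] 
 [[ 0.5328 -0.1559  0.008 ]
 [ 0.6033 -0.174   0.008 ]
 [ 0.6825 -0.195   0.008 ]
 [ 0.5144 -0.2282  0.008 ]
 [ 0.584  -0.2467  0.008 ]
 [ 0.6641 -0.267   0.008 ]]
-14.568372871418461 [0.07638932 0.07542549 0.07421765] [[ 0.5197866  -0.19418318]
 [ 0.59056686 -0.21232416]
 [ 0.67093202 -0.23346453]]
rail ang -14.965292461852748
rail ang -14.170002054216752
-14.580422043158757 [0.07460155 0.07520028 0.07430166] [[ 0.52361542 -0.19202756]
 [ 0.5936523  -0.21031349]
 [ 0.67331194 -0.23096596]]
rail ang -14.635798332146614
rail ang -14.524988142576417
[[ 0.6988 -0.1982]
 [ 0.6789 -0.2776]
 [ 0.5257 -0.1603]
 [ 0.4944 -0.221 ]
 [ 0.5038 -0.1359]
 [ 0.4742 -0.234 ]]
[[ 0.7016 -0.1942]
 [ 0.6822 -0.2741]]
[ 0.21303721 -0.50696544  0.23854531] [-2.48086063e-04  9.80284632e-01  1.97590430e-01 -5.88509627e-06] 0.3 0.08815594843353265 [ 0.45320372 -0.81689763 -0.84653598]
[[ 0.922  0.387 -0.   ]
 [ 0.387 -0.922  0.   ]
 [ 0.    -0.    -1.   ]]
```

Run:
```python
from h import *
Xs=[]
for n in('top','side'):
    c=cam(n); vv,uu=np.mgrid[0:480,0:640]; uv=np.c_[uu.ravel(),vv.ravel()]
    dz=c['depth'].ravel(); X=c['C']+rays(c,uv)*dz[:,None]; Xs.append(X[dz>0])
    X=Xs[-1]
    for z0,z1 in((.005,.03),(.03,.06),(.06,.1),(.1,.14),(.14,.2),(.2,.3)):
        m=(X[:,2]>z0)&(X[:,2]<z1)&(X[:,0]>.4)&(X[:,0]<.85)&(X[:,1]>-.17)&(X[:,1]<.02)
        # min y per x band
        P=X[m]; print(n,z0,z1,[(round(x,2),(P[(P[:,0]>=x)&(P[:,0]<x+.05),1]).min().round(3)) for x in np.arange(.4,.85,.05) if ((P[:,0]>=x)&(P[:,0]<x+.05)).sum()>5])
```

```text
top 0.005 0.03 [(np.float64(0.4), np.float64(-0.169)), (np.float64(0.45), np.float64(-0.145)), (np.float64(0.5), np.float64(-0.164)), (np.float64(0.55), np.float64(-0.17)), (np.float64(0.6), np.float64(-0.107)), (np.float64(0.65), np.float64(-0.165)), (np.float64(0.75), np.float64(-0.168)), (np.float64(0.8), np.float64(-0.169))]
top 0.03 0.06 [(np.float64(0.45), np.float64(-0.088)), (np.float64(0.5), np.float64(-0.104)), (np.float64(0.55), np.float64(-0.102)), (np.float64(0.65), np.float64(-0.132)), (np.float64(0.7), np.float64(-0.08)), (np.float64(0.8), np.float64(-0.17))]
top 0.06 0.1 [(np.float64(0.45), np.float64(-0.09)), (np.float64(0.5), np.float64(-0.091)), (np.float64(0.55), np.float64(-0.091)), (np.float64(0.6), np.float64(-0.088)), (np.float64(0.65), np.float64(-0.042)), (np.float64(0.7), np.float64(-0.08)), (np.float64(0.75), np.float64(-0.112)), (np.float64(0.8), np.float64(-0.17))]
top 0.1 0.14 [(np.float64(0.45), np.float64(-0.09)), (np.float64(0.5), np.float64(-0.091)), (np.float64(0.55), np.float64(-0.091)), (np.float64(0.65), np.float64(-0.132)), (np.float64(0.7), np
[... 1251 characters left out ...]
8), np.float64(-0.17))]
side 0.1 0.14 [(np.float64(0.45), np.float64(-0.091)), (np.float64(0.5), np.float64(-0.091)), (np.float64(0.55), np.float64(-0.091)), (np.float64(0.6), np.float64(-0.088)), (np.float64(0.65), np.float64(-0.131)), (np.float64(0.7), np.float64(-0.131)), (np.float64(0.75), np.float64(-0.131)), (np.float64(0.8), np.float64(-0.168))]
side 0.14 0.2 [(np.float64(0.45), np.float64(-0.077)), (np.float64(0.5), np.float64(-0.078)), (np.float64(0.55), np.float64(-0.078)), (np.float64(0.6), np.float64(-0.078)), (np.float64(0.65), np.float64(-0.065)), (np.float64(0.7), np.float64(-0.065)), (np.float64(0.75), np.float64(-0.064)), (np.float64(0.8), np.float64(-0.17))]
side 0.2 0.3 []
```

Identified by diameter and height, measured from two views. The table is in world coordinates (m).

| Ring | Centre (x, y) | Top-view pixel | Height |
|---|---|---|---|
| Large | 0.385, -0.1845 | (395,314) | 20 mm |
| Medium | 0.377, -0.254 | (432,317) | 17.5 mm |
| Small | 0.415, -0.0755 | (338,298) | 15.5 mm |

The lane gate is at (0.5026, -0.1875), heading -14.6°. The station comes as close as y = -0.091, so I'll push with closed fingers and the gripper body in line with the lane.

Request:
{"name": "step_arm", "arguments": {"commands": [{"delta_rot": [0, 0, -0.1466]}, {"delta_rot": [0, 0, -0.1466]}, {"delta_rot": [0, 0, -0.1466]}, {"delta_rot": [0, 0, -0.1466]}, {"delta_rot": [0, 0, -0.1466]}, {"delta_rot": [0, 0, -0.1466]}, {"delta_rot": [0, 0, -0.1466]}, {"delta_rot": [0, 0, -0.1466]}, {"translation": [32, 10, 14]}, {"translation": [32, 10, 14]}, {"translation": [32, 10, 14]}, {"translation": [32, 10, 14]}, {"translation": [32, 10, 14]}, {"translation": [32, 10, 14]}, {"translation": [32, 10, 14]}, {"translation": [32, 10, 14]}, {"translation": [32, 10, 14]}, {"translation": [32, 10, 14]}, {"translation": [0, 0, 0]}, {"translation": [0, 0, 0]}], "grip": 1}}

```text
invalid input
```

Request:
{"name": "step_arm", "arguments": {"commands": [{"translation": [0, 0, 0], "delta_rot": [0, 0, -0.1466]}, {"translation": [0, 0, 0], "delta_rot": [0, 0, -0.1466]}, {"translation": [0, 0, 0], "delta_rot": [0, 0, -0.1466]}, {"translation": [0, 0, 0], "delta_rot": [0, 0, -0.1466]}, {"translation": [0, 0, 0], "delta_rot": [0, 0, -0.1466]}, {"translation": [0, 0, 0], "delta_rot": [0, 0, -0.1466]}, {"translation": [0, 0, 0], "delta_rot": [0, 0, -0.1466]}, {"translation": [0, 0, 0], "delta_rot": [0, 0, -0.1466]}, {"translation": [32, 10, 14], "delta_rot": [0, 0, 0]}, {"translation": [32, 10, 14], "delta_rot": [0, 0, 0]}, {"translation": [32, 10, 14], "delta_rot": [0, 0, 0]}, {"translation": [32, 10, 14], "delta_rot": [0, 0, 0]}, {"translation": [32, 10, 14], "delta_rot": [0, 0, 0]}, {"translation": [32, 10, 14], "delta_rot": [0, 0, 0]}, {"translation": [32, 10, 14], "delta_rot": [0, 0, 0]}, {"translation": [32, 10, 14], "delta_rot": [0, 0, 0]}, {"translation": [32, 10, 14], "delta_rot": [0, 0, 0]}, {"translation": [32, 10, 14], "delta_rot": [0, 0, 0]}], "grip": 1}}

```text
clock: 2.2
eef_pos: [0.3134, -0.1859, 0.0985]
eef_rot: [0.0, 0.707, 0.707, -0.0]
force: [0.0, -0.5, 0.2]
gripper_width: 0.0004
finger_force: 0.0
```

Request:
{"name": "step_arm", "arguments": {"commands": [{"translation": [1.0, 0, 30], "delta_rot": [0, 0, 0]}, {"translation": [0, 0, 30], "delta_rot": [0, 0, 0]}, {"translation": [0, 0, 30], "delta_rot": [0, 0, 0]}, {"translation": [0, 0, 2.5], "delta_rot": [0, 0, 0]}, {"translation": [0, 8, 0], "delta_rot": [0, 0, 0]}, {"translation": [0, 8, 0], "delta_rot": [0, 0, 0]}, {"translation": [0, 6, 0], "delta_rot": [0, 0, 0]}, {"translation": [0, 6, 0], "delta_rot": [0, 0, 0]}, {"translation": [0, 6, 0], "delta_rot": [0, 0, 0]}, {"translation": [0, 6, 0], "delta_rot": [0, 0, 0]}, {"translation": [0, 6, 0], "delta_rot": [0, 0, 0]}, {"translation": [0, 6, 0], "delta_rot": [0, 0, 0]}]}}

```text
clock: 3.4
eef_pos: [0.3654, -0.1859, 0.0063]
eef_rot: [-0.0, 0.707, 0.707, -0.0]
force: [-4.6, 0.1, 5.3]
gripper_width: 0.0003
finger_force: 2.4
```

```bash
cat >> h.py <<'E'
G=np.array([.5026,-.1875]);th=np.radians(-14.6);U=np.array([np.cos(th),np.sin(th)]);N=np.array([-U[1],U[0]])
def lane(p): p=np.array(p)-G; return (1000*np.array([p@U,p@N])).round(1)
def rings(box=(.30,.70,-.30,-.02),show=True):
    """ring-height blobs by depth, circle-fitted, from both views"""
    s=manip.sense(); print('tcp',np.round(s['eef_pos'],4),'F',np.round(s['force'],1),'t',s['clock'],'lane',lane(s['eef_pos'][:2]))
    for nm in('top','side'):
        c=cam(nm); vv,uu=np.mgrid[0:480,0:640]; dz=c['depth']
        X=c['C']+rays(c,np.c_[uu.ravel(),vv.ravel()])*dz.ravel()[:,None]
        m=(X[:,2]>.0115)&(X[:,2]<.028)&(dz.ravel()>0)&(X[:,0]>box[0])&(X[:,0]<box[1])&(X[:,1]>box[2])&(X[:,1]<box[3])
        n,l,st,ce=cv2.connectedComponentsWithStats(m.reshape(480,640).astype(np.uint8))
        for i in range(1,n):
            if st[i,4]>60:
                P=X[(l==i).ravel()]; z=np.median(P[:,2])
                (cx,cy),r=cv2.minEnclosingCircle(P[:,:2].astype(np.float32))
                print(nm,'px',ce[i].round(),'z',round(z,4),'c',round(cx,4),round(cy,4),'r',round(r,4),'lane',lane((cx,cy)))
E
python3 -c "
from h import *
rings()"
```

```text
tcp [ 0.3654 -0.1859  0.0063] F [-4.6  0.1  5.3] t 3.4 lane [-133.2  -33.1]
top px [350. 161.] z 0.0195 c 0.6911 -0.105 r 0.0271 lane [161.6 127.3]
top px [342. 239.] z 0.017 c 0.5478 -0.0643 r 0.0699 lane [ 12.7 130.6]
top px [338. 299.] z 0.0155 c 0.4145 -0.0754 r 0.0212 lane [-113.5   86.3]
side px [204. 215.] z 0.0172 c 0.3785 -0.2537 r 0.0269 lane [-103.4  -95.4]
side px [297. 215.] z 0.0157 c 0.4168 -0.075 r 0.0224 lane [-111.4   87.3]
side px [244. 228.] z 0.0193 c 0.4125 -0.1822 r 0.03 lane [-88.5 -17.6]
side px [307. 285.] z 0.0178 c 0.5488 -0.0794 r 0.0632 lane [ 17.5 116.3]
```

Request:
{"name": "step_arm", "arguments": {"commands": [{"translation": [0, -3, 0], "delta_rot": [0, 0, 0]}, {"translation": [3, 0, 0], "delta_rot": [0, 0, 0.06]}, {"translation": [0, 6, 0], "delta_rot": [0, 0, 0]}, {"translation": [0, 6, 0], "delta_rot": [0, 0, 0]}, {"translation": [0, 6, 0], "delta_rot": [0, 0, 0]}, {"translation": [0, 6, 0], "delta_rot": [0, 0, 0]}, {"translation": [0, 6, 0], "delta_rot": [0, 0, 0]}, {"translation": [0, 6, 0], "delta_rot": [0, 0, 0]}, {"translation": [0, 6, 0], "delta_rot": [0, 0, 0]}, {"translation": [0, 6, 0], "delta_rot": [0, 0, 0]}, {"translation": [0, 6, 0], "delta_rot": [0, 0, 0]}]}}

```text
clock: 4.6
eef_pos: [0.4165, -0.1863, 0.0062]
eef_rot: [-0.0, 0.728, 0.686, 0.0]
force: [-1.0, 0.6, -0.2]
gripper_width: 0.0005
finger_force: 0.5
```

```bash
python3 -c "
from h import *
rings((.3,.7,-.3,-.12))"
```

```text
tcp [ 0.4165 -0.1863  0.0062] F [-1.   0.6 -0.2] t 4.6 lane [-83.6 -20.6]
side px [204. 215.] z 0.0175 c 0.3776 -0.2536 r 0.0272 lane [-104.3  -95.4]
side px [245. 252.] z 0.0191 c 0.4648 -0.1856 r 0.0299 lane [-37.1  -7.7]
```

Request:
{"name": "step_arm", "arguments": {"commands": [{"translation": [0, 6, 0], "delta_rot": [0, 0, 0]}, {"translation": [0, 6, 0], "delta_rot": [0, 0, 0]}, {"translation": [0, 6, 0], "delta_rot": [0, 0, 0]}, {"translation": [0, 6, 0], "delta_rot": [0, 0, 0]}, {"translation": [0, 6, 0], "delta_rot": [0, 0, 0]}, {"translation": [0, 6, 0], "delta_rot": [0, 0, 0]}]}}

```text
clock: 5.3
eef_pos: [0.4524, -0.1885, 0.0062]
eef_rot: [-0.0, 0.728, 0.686, -0.0]
force: [-1.6, 0.2, 0.2]
gripper_width: 0.0004
finger_force: 0.8
```

```bash
python3 -c "
from h import *
rings((.3,.7,-.3,-.12))"
```

```text
tcp [ 0.4524 -0.1885  0.0062] F [-1.6  0.2  0.2] t 5.3 lane [-48.3 -13.6]
side px [204. 215.] z 0.0174 c 0.378 -0.2543 r 0.0275 lane [-103.7  -96. ]
side px [247. 269.] z 0.0191 c 0.5029 -0.1877 r 0.0294 lane [ 0.3 -0.1]
```

Request:
{"name": "step_arm", "arguments": {"commands": [{"translation": [0, -6, 0], "delta_rot": [0, 0, 0]}, {"translation": [0, 0, 0], "delta_rot": [0, 0, 0.097]}, {"translation": [0, 0, 0], "delta_rot": [0, 0, 0.097]}, {"translation": [14.5, 0, 0], "delta_rot": [0, 0, 0]}, {"translation": [0, 6, 0], "delta_rot": [0, 0, 0]}, {"translation": [0, 8, 0], "delta_rot": [0, 0, 0]}, {"translation": [0, 8, 0], "delta_rot": [0, 0, 0]}, {"translation": [0, 8, 0], "delta_rot": [0, 0, 0]}, {"translation": [0, 8, 0], "delta_rot": [0, 0, 0]}, {"translation": [0, 8, 0], "delta_rot": [0, 0, 0]}, {"translation": [0, 8, 0], "delta_rot": [0, 0, 0]}, {"translation": [0, 8, 0], "delta_rot": [0, 0, 0]}, {"translation": [0, 8, 0], "delta_rot": [0, 0, 0]}, {"translation": [0, 8, 0], "delta_rot": [0, 0, 0]}, {"translation": [0, 8, 0], "delta_rot": [0, 0, 0]}, {"translation": [0, 8, 0], "delta_rot": [0, 0, 0]}, {"translation": [0, 8, 0], "delta_rot": [0, 0, 0]}]}}

```text
clock: 7.1
eef_pos: [0.5489, -0.1998, 0.0062]
eef_rot: [-0.0, 0.791, 0.612, -0.0]
force: [-2.6, 2.5, 0.6]
gripper_width: 0.0002
finger_force: 1.4
```

```bash
python3 -c "
from h import *
rings((.3,.7,-.3,-.12))"
```

```text
tcp [ 0.5489 -0.1998  0.0062] F [-2.6  2.5  0.6] t 7.1 lane [47.9 -0.2]
top px [435. 318.] z 0.0172 c 0.3765 -0.2554 r 0.0267 lane [-104.9  -97.4]
side px [237. 323.] z 0.0188 c 0.6082 -0.2174 r 0.024 lane [109.7  -2.4]
```

Request:
{"name": "step_arm", "arguments": {"commands": [{"translation": [0, 8, 0], "delta_rot": [0, 0, 0]}, {"translation": [0, 8, 0], "delta_rot": [0, 0, 0]}, {"translation": [0, 8, 0], "delta_rot": [0, 0, 0]}, {"translation": [0, 8, 0], "delta_rot": [0, 0, 0]}, {"translation": [0, 8, 0], "delta_rot": [0, 0, 0]}, {"translation": [0, 8, 0], "delta_rot": [0, 0, 0]}, {"translation": [0, 5, 0], "delta_rot": [0, 0, 0]}, {"translation": [0, 3, 0], "delta_rot": [0, 0, 0]}]}}

```text
clock: 8.0
eef_pos: [0.603, -0.214, 0.0062]
eef_rot: [0.0, 0.791, 0.612, -0.0]
force: [-2.5, 3.0, 2.3]
gripper_width: 0.0003
finger_force: 1.5
```

```bash
python3 -c "
from h import *
rings((.3,.7,-.3,-.12))"
```

```text
tcp [ 0.603  -0.214   0.0062] F [-2.5  3.   2.3] t 8.0 lane [103.8  -0.3]
side px [233. 356.] z 0.0188 c 0.6639 -0.2325 r 0.022 lane [167.5  -2.9]
```

Nudging to the stop, watching the force.

Request:
{"name": "step_arm", "arguments": {"commands": [{"translation": [0, 2, 0], "delta_rot": [0, 0, 0]}, {"translation": [0, 1, 0], "delta_rot": [0, 0, 0]}, {"translation": [0, 0, 0], "delta_rot": [0, 0, 0]}]}}

```text
clock: 8.4
eef_pos: [0.6055, -0.2146, 0.0063]
eef_rot: [0.0, 0.791, 0.612, 0.0]
force: [-1.4, 0.8, 0.5]
gripper_width: 0.0001
finger_force: 0.7
```

Request:
{"name": "step_arm", "arguments": {"commands": [{"translation": [0, 1, 0], "delta_rot": [0, 0, 0]}, {"translation": [0, 1, 0], "delta_rot": [0, 0, 0]}, {"translation": [0, 1, 0], "delta_rot": [0, 0, 0]}, {"translation": [0, 0, 0], "delta_rot": [0, 0, 0]}]}}

```text
clock: 8.8
eef_pos: [0.6085, -0.2154, 0.0062]
eef_rot: [0.0, 0.791, 0.612, 0.0]
force: [-0.9, 1.0, 0.5]
gripper_width: 0.0004
finger_force: 0.8
```

Request:
{"name": "step_arm", "arguments": {"commands": [{"translation": [0, 1, 0], "delta_rot": [0, 0, 0]}, {"translation": [0, 1, 0], "delta_rot": [0, 0, 0]}, {"translation": [0, 0, 0], "delta_rot": [0, 0, 0]}]}}

```text
clock: 9.1
eef_pos: [0.6104, -0.2159, 0.0063]
eef_rot: [0.0, 0.791, 0.612, 0.0]
force: [-1.7, 0.7, -0.6]
gripper_width: 0.0003
finger_force: 0.8
```

Request:
{"name": "step_arm", "arguments": {"commands": [{"translation": [0, 1, 0], "delta_rot": [0, 0, 0]}, {"translation": [0, 1, 0], "delta_rot": [0, 0, 0]}, {"translation": [0, 1, 0], "delta_rot": [0, 0, 0]}]}}

```text
clock: 9.4
eef_pos: [0.6122, -0.2163, 0.0062]
eef_rot: [-0.001, 0.791, 0.612, -0.001]
force: [-9.9, 2.5, 4.7]
gripper_width: -0.0
finger_force: 5.3
```

```bash
python3 -c "
from h import *
rings((.3,.7,-.3,-.12))
e=cam('side');t=cam('top')
o=np.zeros((600,800,3),np.uint8);o[:,:400]=cv2.resize(e['img'][240:390,185:285],(400,600));o[:,400:]=cv2.resize(t['img'][140:290,350:450],(400,600))
cv2.imwrite('pics/l1.png',o[:,:,::-1])"
```

```text
tcp [ 0.6122 -0.2163  0.0062] F [-9.9  2.5  4.7] t 9.4 lane [113.4  -0.2]
side px [231. 332.] z 0.0194 c 0.6268 -0.2326 r 0.0121 lane [131.5 -12.3]
side px [232. 362.] z 0.0188 c 0.6757 -0.2345 r 0.0184 lane [179.3  -1.8]
```

View pics/l1.png

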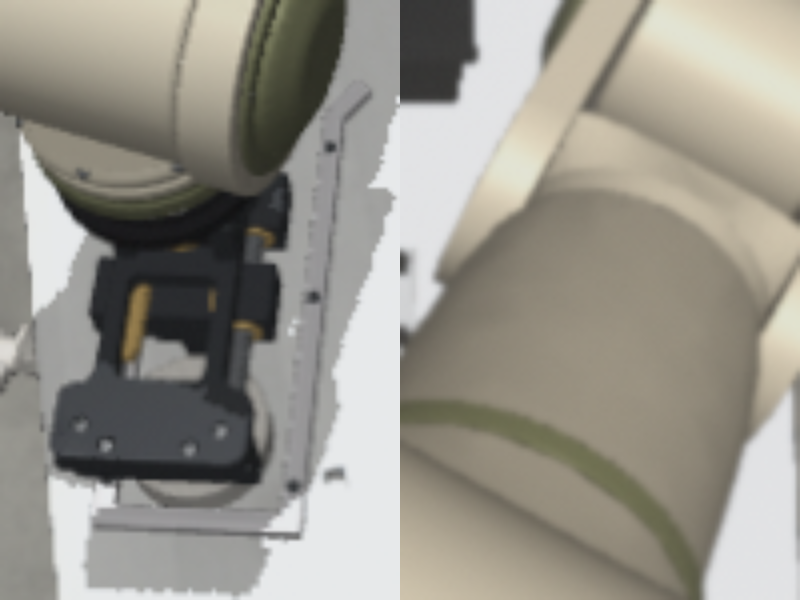

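Ring large meets the stop: the force rises and the arm lags. I'll retreat and go to the medium ring.

Request:
{"name": "step_arm", "arguments": {"commands": [{"translation": [0, 1, 0], "delta_rot": [0, 0, 0]}, {"translation": [0, -12, 0], "delta_rot": [0, 0, 0]}, {"translation": [0, 0, -30], "delta_rot": [0, 0, 0]}, {"translation": [0, 0, -30], "delta_rot": [0, 0, 0]}, {"translation": [-18, -30, 0], "delta_rot": [0, 0, 0]}, {"translation": [-18, -30, 0], "delta_rot": [0, 0, 0]}, {"translation": [-18, -30, 0], "delta_rot": [0, 0, 0]}, {"translation": [-18, -30, 0], "delta_rot": [0, 0, 0]}, {"translation": [-18, -30, 0], "delta_rot": [0, 0, 0]}, {"translation": [-18, -30, 0], "delta_rot": [0, 0, 0]}, {"translation": [-18, -30, 0], "delta_rot": [0, 0, 0]}, {"translation": [-18, -30, 0], "delta_rot": [0, 0, 0]}, {"translation": [0, 0, 0], "delta_rot": [0, 0, -0.145]}, {"translation": [0, 0, 0], "delta_rot": [0, 0, -0.145]}, {"translation": [0, 0, 0], "delta_rot": [0, 0, -0.145]}, {"translation": [0, 0, 0], "delta_rot": [0, 0, -0.145]}, {"translation": [0, 0, 0], "delta_rot": [0, 0, -0.145]}, {"translation": [0, 0, 0], "delta_rot": [0, 0, -0.145]}, {"translation": [0, 0, 0], "delta_rot": [0, 0, -0.145]}]}}

```text
clock: 11.5
eef_pos: [0.3345, -0.2936, 0.0666]
eef_rot: [0.001, 0.391, 0.92, -0.001]
force: [0.3, -0.4, -0.1]
gripper_width: 0.0002
finger_force: 0.0
```

```bash
python3 -c "
from h import *
rings((.3,.7,-.3,-.14))"
```

```text
tcp [ 0.3345 -0.2936  0.0666] F [ 0.3 -0.4 -0.1] t 11.5 lane [-136. -145.]
top px [415. 177.] z 0.0189 c 0.6514 -0.2302 r 0.0301 lane [154.8  -3.8]
top px [425. 310.] z 0.0173 c 0.3878 -0.2425 r 0.0205 lane [-97.3 -82.1]
side px [204. 215.] z 0.0175 c 0.377 -0.2532 r 0.0281 lane [-105.   -95.3]
side px [233. 347.] z 0.0195 c 0.6543 -0.2298 r 0.0313 lane [157.4  -2.7]
```

Request:
{"name": "step_arm", "arguments": {"commands": [{"translation": [0, 0, 30], "delta_rot": [0, 0, 0]}, {"translation": [0, 0, 30], "delta_rot": [0, 0, 0]}, {"translation": [0, 8, 0], "delta_rot": [0, 0, 0]}, {"translation": [0, 6, 0], "delta_rot": [0, 0, 0]}, {"translation": [0, 6, 0], "delta_rot": [0, 0, 0]}, {"translation": [0, 6, 0], "delta_rot": [0, 0, 0]}, {"translation": [0, 6, 0], "delta_rot": [0, 0, 0]}, {"translation": [0, 6, 0], "delta_rot": [0, 0, 0]}, {"translation": [0, 6, 0], "delta_rot": [0, 0, 0]}, {"translation": [0, 6, 0], "delta_rot": [0, 0, 0]}, {"translation": [0, 6, 0], "delta_rot": [0, 0, 0]}]}}

```text
clock: 12.7
eef_pos: [0.375, -0.254, 0.0063]
eef_rot: [0.0, 0.394, 0.919, -0.0]
force: [-1.2, -2.3, 4.2]
gripper_width: 0.0003
finger_force: 1.7
```

```bash
python3 -c "
from h import *
rings((.3,.7,-.3,-.14))"
```

```text
tcp [ 0.375  -0.254   0.0063] F [-1.2 -2.3  4.2] t 12.7 lane [-106.7  -96.5]
top px [415. 177.] z 0.0188 c 0.6512 -0.2305 r 0.03 lane [154.6  -4.1]
side px [216. 225.] z 0.0172 c 0.3941 -0.2367 r 0.0407 lane [-92.6 -75. ]
side px [233. 347.] z 0.0195 c 0.6532 -0.2292 r 0.0305 lane [156.3  -2.4]
```

Request:
{"name": "step_arm", "arguments": {"commands": [{"translation": [0, 6, 0], "delta_rot": [0, 0, 0]}, {"translation": [0, 6, 0], "delta_rot": [0, 0, 0]}, {"translation": [0, 6, 0], "delta_rot": [0, 0, 0]}, {"translation": [0, 6, 0], "delta_rot": [0, 0, 0]}, {"translation": [0, 6, 0], "delta_rot": [0, 0, 0]}, {"translation": [0, 6, 0], "delta_rot": [0, 0, 0]}]}}

```text
clock: 13.4
eef_pos: [0.401, -0.229, 0.0062]
eef_rot: [-0.0, 0.394, 0.919, 0.0]
force: [-1.0, 1.1, 0.3]
gripper_width: 0.0003
finger_force: 0.4
```

```bash
python3 -c "
from h import *
rings((.3,.7,-.3,-.14))
e=cam('side');o=cv2.resize(e['img'][170:290,160:320],(800,600));cv2.imwrite('pics/m1.png',o[:,:,::-1])"
```

```text
tcp [ 0.401  -0.229   0.0062] F [-1.   1.1  0.3] t 13.4 lane [-87.8 -65.7]
top px [415. 177.] z 0.019 c 0.6516 -0.2302 r 0.0302 lane [154.9  -3.7]
side px [230. 234.] z 0.0173 c 0.4203 -0.211 r 0.0406 lane [-73.7 -43.5]
side px [233. 347.] z 0.0194 c 0.6531 -0.2292 r 0.0307 lane [156.1  -2.4]
```

View pics/m1.png

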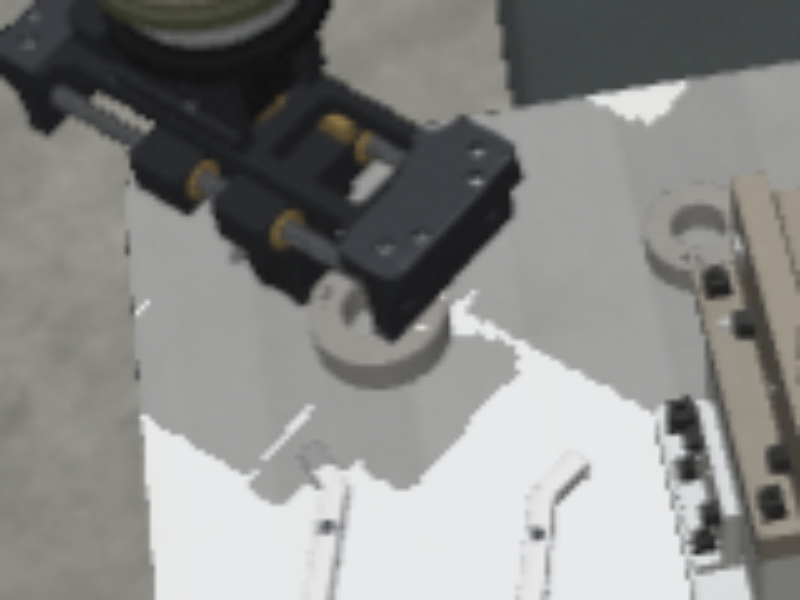

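```bash
python3 -c "
from h import *
e=cam('side')
p=onz(e,[[221.6,232.4],[250.4,232.4],[236,232.6]],.018);print(p,[lane(q[:2]) for q in p])"
```

```text
[[ 0.42752404 -0.22408897  0.018     ]
 [ 0.43897755 -0.17178762  0.018     ]
 [ 0.43371193 -0.19795615  0.018     ]] [array([-63.4, -54.3]), array([-65.5,  -0.8]), array([-64. , -27.5])]
```

Request:
{"name": "step_arm", "arguments": {"commands": [{"translation": [0, 6, 0], "delta_rot": [0, 0, 0]}, {"translation": [0, 6, 0], "delta_rot": [0, 0, 0]}, {"translation": [0, 6, 0], "delta_rot": [0, 0, 0]}, {"translation": [0, 6, 0], "delta_rot": [0, 0, 0]}, {"translation": [0, 6, 0], "delta_rot": [0, 0, 0]}, {"translation": [0, 2, 0], "delta_rot": [0, 0, 0]}, {"translation": [0, -10, 0], "delta_rot": [0, 0, 0]}, {"translation": [0, 0, 0], "delta_rot": [0, 0, 0.145]}, {"translation": [0, 0, 0], "delta_rot": [0, 0, 0.145]}, {"translation": [0, 0, 0], "delta_rot": [0, 0, 0.145]}, {"translation": [0, 0, 0], "delta_rot": [0, 0, 0.145]}, {"translation": [0, 0, 0], "delta_rot": [0, 0, 0.145]}, {"translation": [0, 0, 0], "delta_rot": [0, 0, 0.145]}, {"translation": [0, 0, 0], "delta_rot": [0, 0, 0.145]}, {"translation": [0, -15, 0], "delta_rot": [0, 0, 0]}, {"translation": [0, -12, 0], "delta_rot": [0, 0, 0]}]}}

```text
clock: 15.2
eef_pos: [0.3895, -0.2077, 0.0062]
eef_rot: [-0.0, 0.791, 0.612, 0.0]
force: [-0.5, 0.1, 0.4]
gripper_width: 0.0005
finger_force: 0.0
```

```bash
python3 -c "
from h import *
rings((.3,.7,-.3,-.14))"
```

```text
tcp [ 0.3895 -0.2077  0.0062] F [-0.5  0.1  0.4] t 15.2 lane [-104.3  -48.1]
top px [415. 177.] z 0.019 c 0.6515 -0.2308 r 0.0304 lane [155.   -4.3]
top px [387. 277.] z 0.0171 c 0.4503 -0.1774 r 0.026 lane [-53.2  -3.4]
side px [248. 240.] z 0.0175 c 0.4511 -0.178 r 0.0274 lane [-52.2  -3.8]
side px [233. 347.] z 0.0195 c 0.6533 -0.229 r 0.0308 lane [156.3  -2.2]
```

Request:
{"name": "step_arm", "arguments": {"commands": [{"translation": [23, 0, 0], "delta_rot": [0, 0, 0]}, {"translation": [23, 0, 0], "delta_rot": [0, 0, 0]}, {"translation": [0, 6, 0], "delta_rot": [0, 0, 0]}, {"translation": [0, 8, 0], "delta_rot": [0, 0, 0]}, {"translation": [0, 8, 0], "delta_rot": [0, 0, 0]}, {"translation": [0, 8, 0], "delta_rot": [0, 0, 0]}, {"translation": [0, 8, 0], "delta_rot": [0, 0, 0]}, {"translation": [0, 8, 0], "delta_rot": [0, 0, 0]}, {"translation": [0, 8, 0], "delta_rot": [0, 0, 0]}, {"translation": [0, 8, 0], "delta_rot": [0, 0, 0]}]}}

```text
clock: 16.3
eef_pos: [0.4627, -0.1788, 0.0063]
eef_rot: [0.0, 0.791, 0.612, 0.0]
force: [-2.8, 0.8, 2.4]
gripper_width: 0.0003
finger_force: 1.4
```

```bash
python3 -c "
from h import *
rings((.3,.7,-.3,-.14))"
```

```text
tcp [ 0.4627 -0.1788  0.0063] F [-2.8  0.8  2.4] t 16.3 lane [-40.8  -1.6]
top px [415. 177.] z 0.019 c 0.6514 -0.2306 r 0.0302 lane [154.8  -4.2]
side px [242. 272.] z 0.017 c 0.5129 -0.1968 r 0.0223 lane [12.3 -6.4]
side px [233. 347.] z 0.0195 c 0.6535 -0.2294 r 0.0307 lane [156.6  -2.5]
```

Request:
{"name": "step_arm", "arguments": {"commands": [{"translation": [0, 8, 0], "delta_rot": [0, 0, 0]}, {"translation": [0, 8, 0], "delta_rot": [0, 0, 0]}, {"translation": [0, 8, 0], "delta_rot": [0, 0, 0]}, {"translation": [0, 8, 0], "delta_rot": [0, 0, 0]}, {"translation": [0, 8, 0], "delta_rot": [0, 0, 0]}, {"translation": [0, 8, 0], "delta_rot": [0, 0, 0]}, {"translation": [0, 8, 0], "delta_rot": [0, 0, 0]}, {"translation": [0, 8, 0], "delta_rot": [0, 0, 0]}, {"translation": [0, 8, 0], "delta_rot": [0, 0, 0]}, {"translation": [0, 8, 0], "delta_rot": [0, 0, 0]}, {"translation": [0, 8, 0], "delta_rot": [0, 0, 0]}, {"translation": [0, 6, 0], "delta_rot": [0, 0, 0]}, {"translation": [0, 3, 0], "delta_rot": [0, 0, 0]}, {"translation": [0, 0, 0], "delta_rot": [0, 0, 0]}]}}

```text
clock: 17.8
eef_pos: [0.5563, -0.203, 0.0063]
eef_rot: [0.0, 0.791, 0.612, 0.0]
force: [-0.8, 0.4, -0.4]
gripper_width: 0.0004
finger_force: 0.0
```

```bash
python3 -c "
from h import *
rings((.3,.7,-.3,-.14))"
```

```text
tcp [ 0.5563 -0.203   0.0063] F [-0.8  0.4 -0.4] t 17.8 lane [55.9 -1.5]
side px [233. 347.] z 0.0195 c 0.6534 -0.2295 r 0.0307 lane [156.5  -2.7]
```

Request:
{"name": "step_arm", "arguments": {"commands": [{"translation": [0, 1, 0], "delta_rot": [0, 0, 0]}, {"translation": [0, 1, 0], "delta_rot": [0, 0, 0]}, {"translation": [0, 1, 0], "delta_rot": [0, 0, 0]}, {"translation": [0, 1, 0], "delta_rot": [0, 0, 0]}, {"translation": [0, 0.5, 0], "delta_rot": [0, 0, 0]}]}}

```text
clock: 18.4
eef_pos: [0.5603, -0.204, 0.0063]
eef_rot: [-0.0, 0.791, 0.612, -0.0]
force: [-1.5, -0.5, 2.0]
gripper_width: 0.0004
finger_force: 1.2
```

Request:
{"name": "step_arm", "arguments": {"commands": [{"translation": [0, 1, 0], "delta_rot": [0, 0, 0]}, {"translation": [0, 0.5, 0], "delta_rot": [0, 0, 0]}, {"translation": [0, 0.5, 0], "delta_rot": [0, 0, 0]}]}}

```text
clock: 18.7
eef_pos: [0.5622, -0.2046, 0.0063]
eef_rot: [-0.0, 0.791, 0.612, -0.0]
force: [-2.3, 0.2, 2.9]
gripper_width: 0.0007
finger_force: 1.3
```

Request:
{"name": "step_arm", "arguments": {"commands": [{"translation": [0, 0.5, 0], "delta_rot": [0, 0, 0]}, {"translation": [0, 0.5, 0], "delta_rot": [0, 0, 0]}, {"translation": [0, 0.5, 0], "delta_rot": [0, 0, 0]}]}}

```text
clock: 19.0
eef_pos: [0.5629, -0.2046, 0.0062]
eef_rot: [-0.001, 0.791, 0.612, -0.001]
force: [-7.7, 2.3, 5.8]
gripper_width: 0.0004
finger_force: 4.3
```

Request:
{"name": "step_arm", "arguments": {"commands": [{"translation": [0, -14, 0], "delta_rot": [0, 0, 0]}, {"translation": [0, 0, -30], "delta_rot": [0, 0, 0]}, {"translation": [0, 0, -30], "delta_rot": [0, 0, 0]}, {"translation": [0, -27, 0], "delta_rot": [0, 0, 0]}, {"translation": [0, -27, 0], "delta_rot": [0, 0, 0]}, {"translation": [0, -27, 0], "delta_rot": [0, 0, 0]}, {"translation": [0, -27, 0], "delta_rot": [0, 0, 0]}, {"translation": [0, -27, 0], "delta_rot": [0, 0, 0]}, {"translation": [0, 0, 0], "delta_rot": [0, 0, 0.1464]}, {"translation": [0, 0, 0], "delta_rot": [0, 0, 0.1464]}, {"translation": [0, 0, 0], "delta_rot": [0, 0, 0.1464]}, {"translation": [0, 0, 0], "delta_rot": [0, 0, 0.1464]}, {"translation": [0, 0, 0], "delta_rot": [0, 0, 0.1464]}, {"translation": [0, 0, 0], "delta_rot": [0, 0, 0.1464]}, {"translation": [0, 0, 0], "delta_rot": [0, 0, 0.1464]}, {"translation": [0, 0, 0], "delta_rot": [0, 0, 0.1464]}, {"translation": [0, 0, 0], "delta_rot": [0, 0, 0.1464]}]}}

```text
clock: 20.7
eef_pos: [0.4201, -0.1678, 0.0663]
eef_rot: [0.0, 1.0, -0.004, 0.001]
force: [0.2, 0.3, 0.5]
gripper_width: 0.0002
finger_force: 0.0
```

```bash
python3 -c "
from h import *
rings((.3,.7,-.3,-.14))
for n in('top','side'):
    c=cam(n); vv,uu=np.mgrid[0:480,0:640]; dz=c['depth'].ravel()
    X=c['C']+rays(c,np.c_[uu.ravel(),vv.ravel()])*dz[:,None]
    for nm,b in (('station',(.44,.62,-.12,.01,.07,.2)),('bottle',(.47,.57,.02,.075,.04,.1)),('knob',(.36,.46,.02,.1,.02,.045)),('small',(.35,.46,-.11,-.04,.0115,.02))):
        P=X[(X[:,0]>b[0])&(X[:,0]<b[1])&(X[:,1]>b[2])&(X[:,1]<b[3])&(X[:,2]>b[4])&(X[:,2]<b[5])]
        if len(P)>20: print(n,nm,len(P),np.percentile(P[:,:2],[1,99],axis=0).round(3).tolist())
"
```

```text
tcp [ 0.4201 -0.1678  0.0663] F [0.2 0.3 0.5] t 20.7 lane [-84.8  -1.7]
top px [413. 189.] z 0.0182 c 0.6264 -0.2258 r 0.0558 lane [129.5  -5.8]
side px [234. 335.] z 0.0186 c 0.628 -0.2248 r 0.0557 lane [130.8  -4.5]
top station 3245 [[0.443, -0.095], [0.615, -0.018]]
top bottle 277 [[0.511, 0.032], [0.543, 0.065]]
top knob 501 [[0.394, 0.047], [0.439, 0.09]]
top small 143 [[0.395, -0.074], [0.434, -0.055]]
side station 3586 [[0.441, -0.114], [0.619, -0.019]]
side bottle 388 [[0.521, 0.032], [0.547, 0.064]]
side knob 495 [[0.397, 0.046], [0.442, 0.091]]
side small 195 [[0.397, -0.095], [0.436, -0.062]]
```

```bash
python3 -c "
from h import *
c=cam('top'); vv,uu=np.mgrid[0:480,0:640]; dz=c['depth'].ravel()
X=c['C']+rays(c,np.c_[uu.ravel(),vv.ravel()])*dz[:,None]
for z0,z1 in((.02,.06),(.06,.1),(.1,.14),(.14,.18),(.18,.25)):
    P=X[(X[:,0]>.41)&(X[:,0]<.62)&(X[:,1]>-.06)&(X[:,1]<.01)&(X[:,2]>z0)&(X[:,2]<z1)]
    if len(P): print(z0,len(P),np.percentile(P[:,0],[0,1,5,50,99]).round(3))
"
```

```text
0.02 193 [0.497 0.498 0.499 0.541 0.599]
0.06 335 [0.495 0.495 0.495 0.543 0.601]
0.1 277 [0.495 0.496 0.497 0.53  0.598]
0.14 872 [0.496 0.498 0.503 0.545 0.607]
0.18 388 [0.572 0.573 0.575 0.597 0.619]
```

Request:
{"name": "step_arm", "arguments": {"commands": [{"translation": [-5, -26, 0], "delta_rot": [0, 0, 0]}, {"translation": [0, -30, 0], "delta_rot": [0, 0, 0]}, {"translation": [0, -30, 0], "delta_rot": [0, 0, 0]}, {"translation": [0, -30, 0], "delta_rot": [0, 0, 0]}, {"translation": [0, -30, 0], "delta_rot": [0, 0, 0]}, {"translation": [0, 0, 30], "delta_rot": [0, 0, 0]}, {"translation": [0, 0, 30], "delta_rot": [0, 0, 0]}, {"translation": [0, 8, 0], "delta_rot": [0, 0, 0]}, {"translation": [0, 6, 0], "delta_rot": [0, 0, 0]}, {"translation": [0, 6, 0], "delta_rot": [0, 0, 0]}, {"translation": [0, 6, 0], "delta_rot": [0, 0, 0]}, {"translation": [0, 6, 0], "delta_rot": [0, 0, 0]}, {"translation": [0, 6, 0], "delta_rot": [0, 0, 0]}, {"translation": [0, 6, 0], "delta_rot": [0, 0, 0]}, {"translation": [0, 6, 0], "delta_rot": [0, 0, 0]}, {"translation": [0, 6, 0], "delta_rot": [0, 0, 0]}]}}

```text
clock: 22.55
eef_pos: [0.4145, -0.0778, 0.0063]
eef_rot: [-0.0, 1.0, -0.0, -0.0]
force: [-0.9, 3.8, 3.9]
gripper_width: 0.0002
finger_force: 2.1
```

```bash
python3 -c "
from h import *
rings((.37,.7,-.3,-.06))
e=cam('side');o=cv2.resize(e['img'][170:290,200:360],(800,600));cv2.imwrite('pics/s1.png',o[:,:,::-1])"
```

```text
tcp [ 0.4145 -0.0778  0.0063] F [-0.9  3.8  3.9] t 22.55 lane [-112.9   83.9]
top px [350. 161.] z 0.0198 c 0.6901 -0.1049 r 0.0271 lane [160.6 127.2]
top px [413. 189.] z 0.018 c 0.6267 -0.2249 r 0.0555 lane [129.5  -4.9]
top px [348. 235.] z 0.0168 c 0.5476 -0.0845 r 0.0596 lane [ 17.6 111. ]
side px [284. 218.] z 0.0159 c 0.4163 -0.099 r 0.0343 lane [-105.8   63.9]
side px [305. 284.] z 0.0176 c 0.5481 -0.0843 r 0.0602 lane [ 18.  111.3]
side px [234. 335.] z 0.0186 c 0.6276 -0.2262 r 0.0559 lane [130.7  -5.9]
```

View pics/s1.png

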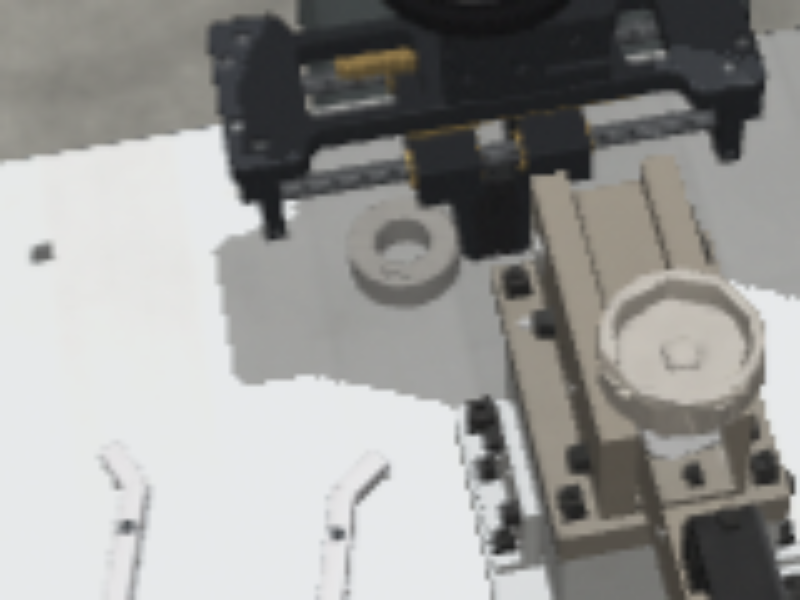

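Request:
{"name": "step_arm", "arguments": {"commands": [{"translation": [0, 6, 0], "delta_rot": [0, 0, 0]}, {"translation": [0, 6, 0], "delta_rot": [0, 0, 0]}, {"translation": [0, 6, 0], "delta_rot": [0, 0, 0]}, {"translation": [0, 6, 0], "delta_rot": [0, 0, 0]}, {"translation": [0, 6, 0], "delta_rot": [0, 0, 0]}, {"translation": [0, 6, 0], "delta_rot": [0, 0, 0]}, {"translation": [0, 6, 0], "delta_rot": [0, 0, 0]}, {"translation": [0, 5, 0], "delta_rot": [0, 0, 0]}, {"translation": [0, -14, 0], "delta_rot": [0, 0, 0]}, {"translation": [-25, 0, 0], "delta_rot": [0, 0, 0]}, {"translation": [-20, 0, 0], "delta_rot": [0, 0, 0]}, {"translation": [0, 0, 0], "delta_rot": [0, 0, -0.146]}, {"translation": [0, 0, 0], "delta_rot": [0, 0, -0.146]}, {"translation": [0, 0, 0], "delta_rot": [0, 0, -0.146]}, {"translation": [0, 0, 0], "delta_rot": [0, 0, -0.146]}, {"translation": [0, 0, 0], "delta_rot": [0, 0, -0.146]}, {"translation": [0, 0, 0], "delta_rot": [0, 0, -0.146]}, {"translation": [0, 0, 0], "delta_rot": [0, 0, -0.146]}, {"translation": [0, 0, 0], "delta_rot": [0, 0, -0.146]}, {"translation": [0, 0, 0], "delta_rot": [0, 0, -0.146]}]}}

```text
clock: 24.7
eef_pos: [0.3694, -0.1094, 0.0063]
eef_rot: [-0.0, 0.79, 0.613, -0.0]
force: [0.0, 0.1, -0.3]
gripper_width: 0.0005
finger_force: 0.0
```

```bash
python3 -c "
from h import *
rings((.37,.7,-.3,-.14));print(manip.sense()['eef_rot'])"
```

```text
tcp [ 0.3694 -0.1094  0.0063] F [ 0.   0.1 -0.3] t 24.7 lane [-148.5   42. ]
top px [413. 189.] z 0.0181 c 0.626 -0.2245 r 0.0552 lane [128.8  -4.7]
top px [388. 299.] z 0.0154 c 0.4132 -0.1702 r 0.0172 lane [-90.9  -5.7]
side px [255. 224.] z 0.0153 c 0.4167 -0.1597 r 0.0215 lane [-90.2   5.2]
side px [234. 335.] z 0.0186 c 0.6282 -0.2246 r 0.056 lane [130.9  -4.2]
[-4.95726367e-05  7.91548502e-01  6.11106346e-01 -2.52013978e-05]
```

Request:
{"name": "step_arm", "arguments": {"commands": [{"translation": [-20, 0, 0], "delta_rot": [0, 0, 0]}, {"translation": [-18, 0, 0], "delta_rot": [0, 0, 0]}, {"translation": [0, 10, 0], "delta_rot": [0, 0, 0.045]}, {"translation": [0, 8, 0], "delta_rot": [0, 0, 0]}, {"translation": [0, 7, 0], "delta_rot": [0, 0, 0]}, {"translation": [0, 7, 0], "delta_rot": [0, 0, 0]}, {"translation": [0, 7, 0], "delta_rot": [0, 0, 0]}, {"translation": [0, 7, 0], "delta_rot": [0, 0, 0]}, {"translation": [0, 7, 0], "delta_rot": [0, 0, 0]}, {"translation": [0, 7, 0], "delta_rot": [0, 0, 0]}, {"translation": [0, 7, 0], "delta_rot": [0, 0, 0]}, {"translation": [0, 7, 0], "delta_rot": [0, 0, 0]}]}}

```text
clock: 26.0
eef_pos: [0.4311, -0.1689, 0.0062]
eef_rot: [-0.0, 0.806, 0.592, -0.0]
force: [-0.8, 0.4, 0.2]
gripper_width: 0.0003
finger_force: 0.7
```

```bash
python3 -c "
from h import *
rings((.37,.7,-.3,-.14))
e=cam('side');o=cv2.resize(e['img'][190:310,180:340],(800,600));cv2.imwrite('pics/s2.png',o[:,:,::-1])"
```

```text
tcp [ 0.4311 -0.1689  0.0062] F [-0.8  0.4  0.2] t 26.0 lane [-73.9  -0. ]
top px [413. 188.] z 0.0182 c 0.6271 -0.2206 r 0.0549 lane [128.9  -0.6]
side px [234. 335.] z 0.0185 c 0.6278 -0.2247 r 0.0559 lane [130.5  -4.4]
```

View pics/s2.png

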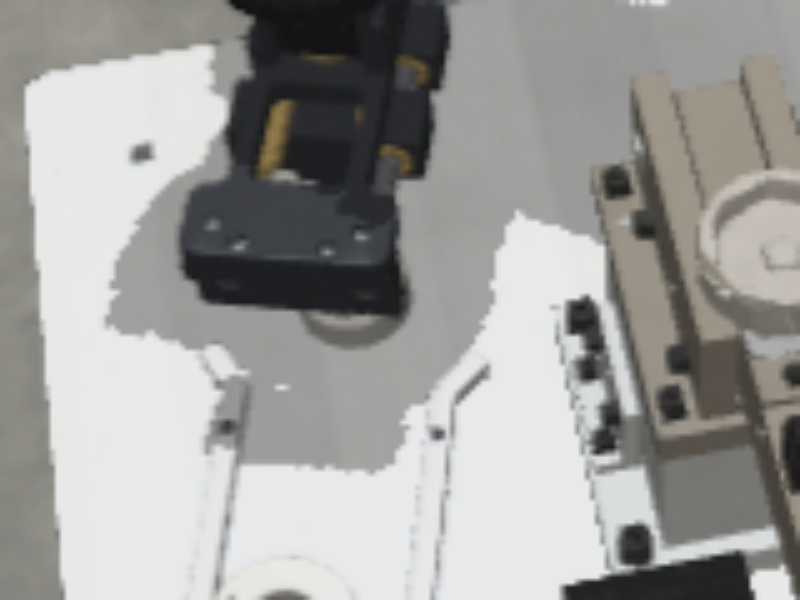

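Request:
{"name": "step_arm", "arguments": {"commands": [{"translation": [0, -3, 0], "delta_rot": [0, 0, 0]}, {"translation": [2, 0, 0], "delta_rot": [0, 0, -0.025]}, {"translation": [0, 6, 0], "delta_rot": [0, 0, 0]}, {"translation": [0, 7, 0], "delta_rot": [0, 0, 0]}, {"translation": [0, 7, 0], "delta_rot": [0, 0, 0]}, {"translation": [0, 7, 0], "delta_rot": [0, 0, 0]}, {"translation": [0, 7, 0], "delta_rot": [0, 0, 0]}, {"translation": [0, 7, 0], "delta_rot": [0, 0, 0]}, {"translation": [0, 7, 0], "delta_rot": [0, 0, 0]}, {"translation": [0, 7, 0], "delta_rot": [0, 0, 0]}, {"translation": [0, 7, 0], "delta_rot": [0, 0, 0]}, {"translation": [0, 7, 0], "delta_rot": [0, 0, 0]}, {"translation": [0, 7, 0], "delta_rot": [0, 0, 0]}, {"translation": [0, 7, 0], "delta_rot": [0, 0, 0]}, {"translation": [0, 6, 0], "delta_rot": [0, 0, 0]}, {"translation": [0, 0, 0], "delta_rot": [0, 0, 0]}]}}

```text
clock: 27.75
eef_pos: [0.5148, -0.1908, 0.0063]
eef_rot: [0.001, 0.798, 0.602, 0.0]
force: [0.4, 0.2, 0.3]
gripper_width: 0.0004
finger_force: 0.0
```

```bash
python3 -c "
from h import *
rings((.37,.7,-.3,-.14))"
```

```text
tcp [ 0.5148 -0.1908  0.0063] F [0.4 0.2 0.3] t 27.75 lane [12.6 -0.1]
top px [416. 175.] z 0.0189 c 0.6523 -0.2304 r 0.0301 lane [155.7  -3.8]
side px [234. 335.] z 0.0185 c 0.6273 -0.227 r 0.0561 lane [130.6  -6.8]
```

Request:
{"name": "step_arm", "arguments": {"commands": [{"translation": [0, 2, 0], "delta_rot": [0, 0, 0]}, {"translation": [0, 2, 0], "delta_rot": [0, 0, 0]}, {"translation": [0, 1, 0], "delta_rot": [0, 0, 0]}, {"translation": [0, 1, 0], "delta_rot": [0, 0, 0]}, {"translation": [0, 0.5, 0], "delta_rot": [0, 0, 0]}]}}

```text
clock: 28.35
eef_pos: [0.5201, -0.1921, 0.0062]
eef_rot: [-0.0, 0.798, 0.602, -0.0]
force: [-1.3, 0.0, 0.5]
gripper_width: 0.0005
finger_force: 0.7
```

Request:
{"name": "step_arm", "arguments": {"commands": [{"translation": [0, 1, 0], "delta_rot": [0, 0, 0]}, {"translation": [0, 1, 0], "delta_rot": [0, 0, 0]}, {"translation": [0, 0.5, 0], "delta_rot": [0, 0, 0]}, {"translation": [0, 0.5, 0], "delta_rot": [0, 0, 0]}]}}

```text
clock: 28.75
eef_pos: [0.5231, -0.193, 0.0062]
eef_rot: [-0.0, 0.798, 0.602, -0.0]
force: [-1.5, 0.0, 0.4]
gripper_width: 0.0005
finger_force: 0.8
```

Request:
{"name": "step_arm", "arguments": {"commands": [{"translation": [0, 0.5, 0], "delta_rot": [0, 0, 0]}, {"translation": [0, 0.5, 0], "delta_rot": [0, 0, 0]}, {"translation": [0, 0.5, 0], "delta_rot": [0, 0, 0]}, {"translation": [0, 0.5, 0], "delta_rot": [0, 0, 0]}]}}

```text
clock: 29.15
eef_pos: [0.5237, -0.193, 0.0062]
eef_rot: [-0.002, 0.798, 0.602, -0.001]
force: [-9.4, 2.9, 6.0]
gripper_width: 0.0003
finger_force: 5.0
```

Contact. I'll back off, lift clear and check.

Request:
{"name": "step_arm", "arguments": {"commands": [{"translation": [0, -15, 0], "delta_rot": [0, 0, 0]}, {"translation": [0, 0, -30], "delta_rot": [0, 0, 0]}, {"translation": [0, 0, -30], "delta_rot": [0, 0, 0]}, {"translation": [0, -30, -20], "delta_rot": [0, 0, 0]}, {"translation": [0, -30, -20], "delta_rot": [0, 0, 0]}, {"translation": [-30, -30, 0], "delta_rot": [0, 0, 0]}, {"translation": [-30, -30, 0], "delta_rot": [0, 0, 0]}, {"translation": [-30, -30, 0], "delta_rot": [0, 0, 0]}, {"translation": [-30, 0, 0], "delta_rot": [0, 0, 0]}, {"translation": [-30, 0, 0], "delta_rot": [0, 0, 0]}, {"translation": [-30, 0, 0], "delta_rot": [0, 0, 0]}, {"translation": [0, 0, 0], "delta_rot": [0, 0, 0]}, {"translation": [0, 0, 0], "delta_rot": [0, 0, 0]}]}}

```text
clock: 30.45
eef_pos: [0.3169, -0.3216, 0.1062]
eef_rot: [0.0, 0.799, 0.602, 0.0]
force: [0.1, 0.6, 0.0]
gripper_width: 0.0004
finger_force: 0.0
```

```bash
python3 -c "
from h import *
rings((.45,.7,-.3,-.14))
e=cam('side');t=cam('top')
o=np.zeros((600,800,3),np.uint8);o[:,:400]=cv2.resize(e['img'][240:390,185:285],(400,600));o[:,400:]=cv2.resize(t['img'][140:290,350:450],(400,600))
cv2.imwrite('pics/fin.png',o[:,:,::-1])"
```

```text
tcp [ 0.3169 -0.3216  0.1062] F [0.1 0.6 0. ] t 30.45 lane [-145.9 -176.5]
top px [411. 197.] z 0.0174 c 0.6054 -0.2247 r 0.0762 lane [108.8 -10.1]
side px [236. 326.] z 0.018 c 0.609 -0.2169 r 0.0762 lane [110.4  -1.6]
```

View pics/fin.png

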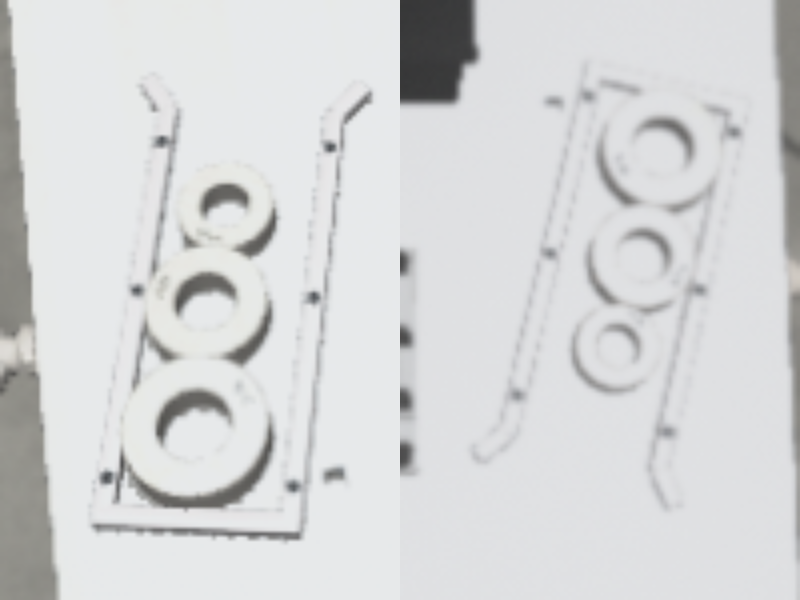

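The picture shows large, medium and small in single file. The large ring is at the stop, neighbours touch (total length about 152 mm), and the small one is well inside the gate.

```bash
python3 -c "
from station import workorder
print(workorder.sign_off())"
```

```text
the job is handed in; nothing more can be done
None
```

The job is handed in: all three rings lie in single file in the lane, with the large one against the end stop, the medium against it and the small against that, inside the gate; the clock read about 30 s of the 72 s allowed, and I don't have the judge's verdict.

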